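Hold a framed slide flush on the tilted face of an imaging microscope

ROBOT

A 7-joint arm with a two-finger parallel gripper is mounted at the origin on the work surface. World frame = base frame: x ahead of the robot, y to its left, z up, the work surface at z = 0. Lengths are in m, angles in degrees, forces in N, time in s.
With the tool pointing down it reaches from about 0.4 to 0.85 m from the base axis. Payload 4.5 kg.
Tool frame: the origin (TCP) lies midway between the tips of the shut fingers; the grasp point (between the pads) lies 19 mm behind it; z points along the fingers, y is the direction in which the jaws open and shut (so a half turn about z gives the same grasp; the last joint's range is limited). The gripper opens to 85 mm and grips with 20 to 120 N. Pads are 22 mm wide; open, the fingers measure 114 mm over their backs; the gripper's body (76 mm by 85 mm) begins 54 mm behind the grasp point. The pads swing forward as they close: fully open they stand 13 mm farther back than shut.
Start: joints at [-69.282, 39.483, -11.15, 89.685, 9.013, 51.709, -12.324], TCP at [0.201, 0.592, 0.231] pointing down, gripper open.
Joint ranges: [-172.22, 172.22], [-26.19, 119.32], [-84.43, 86.54], [7.71, 146.69], [-57.33, 237.33], [2.42, 119.75], [-152.13, 152.13]. Speed limits (degrees/s): [147.25, 147.25, 180, 180, 180, 180, 180].

INTERFACE

Orientations are given as a 3x3 rotation matrix whose columns are the frame's x, y, z axes.
In Python, from station import robot, kin, viewer, order gives the robot as it stands. Calls block until the motion is done:
- robot.goto(position, orientation): joint-space move of the TCP to a pose.
- robot.line_to(position, feed=0.15, frame=None): straight line of the TCP; frame=None keeps the orientation; feed is the mean speed in m/s.
- robot.set_joints(angles): joint-space move.
- robot.open_jaws() and robot.gripper_close(force=None): open the fingers fully, or close them until they stop; force is the grip in N (None keeps the last).
- robot.pause(seconds).
- kin.solve_ik(position, orientation): joint angles nearest the present ones, or None.
- viewer.get_image(name): name is "scene" or "top" or "wrist"; returns a dict with "color" (480x640x3 uint8, red, green, blue), "fov_y" (degrees; the focal length in pixels is half the picture's height over the tangent of half this angle, whatever the lens; pixels are square), "cx", "cy" (the principal point, pixels), "distortion" ([k1, k2, p1, p2, k3] as OpenCV has them; the pictures are not rectified), "extrinsics" (4x4, takes a point from world to camera coordinates); the wrist camera has in their place "mount" (4x4, takes a point from camera to tool coordinates, whose origin is the TCP and whose axes are the flange's). Camera axes: x right, y up, looking along -z (the intrinsics and any distortion apply to the point x, -y, -z); pixel columns grow to the right and rows downward; lengths in m; the calibration is good to about 2 mm. A picture is of the moment at which its call begins: read the wrist's pose just before it. There is no depth.
A pose or a line that the arm cannot do raises robot.PlanningError and nothing moves.
- order.sign_off(): hands the job in, once; it reports no verdict.
Readings, each from a call of its own:
- robot.current_t(): time.
- robot.current_joint_pos(): joint angles.
- robot.current_dq(): joint speeds.
- robot.current_tau(): joint torques, N m.
- robot.current_eef_pos(): TCP position.
- robot.current_ee_rot(): TCP orientation.
- robot.current_contact_force(): force on the tool from outside, world axes, zero at the start.
- robot.current_torque(): the same for the moment, N m.
- robot.current_finger_gap(): finger opening in m.
Only numpy, scipy, OpenCV 4.12 (cv2) and the standard library are available. Lean on these libraries where they do the work, as an engineer would, in place of code of your own. Each camera call takes 0.05 s, during which the arm holds its last target.

TASK

Pick the grey framed slide out of the cluttered green tray and hold it flush on the sloped stage face of the imaging microscope, its glass centred over the round window and its long sides level, along the head's tilt axis. Press it lightly flat against the face, and finish while still gripping and pressing it there: the picture is taken with the slide in the hand, so do not let go. Do not push the head out of its tilt, and leave the other things in the tray where they lie.

Things in the scene. Friction and masses are not known exactly. Their poses are not given: they have to be found in the camera images.
- carrier_center (a point): Centre of the framed slide: a grey plastic frame 84 mm long, 42 mm wide and 10 mm thick with a glass slide in its 60 x 24 mm opening, 60 g; the only such frame in the tray, lying flat on the tray floor. The point is half-way up (5 mm above its underside). Axes: x along the 42 mm width (grip it across this), y along the 84 mm length, z up. Either end, either face will do.
- face (a point): Centre of the flat stage face: a dark steel plate, 110 mm along x by 132 mm along y, with a round glass window 33 mm across flush in its middle, on the white tilting head of the imaging microscope. The point lies on the surface. Axes: z straight out of the face, y level along the tilt axis, x up the slope. It leans towards the robot's side by 14 to 34 degrees, centre about 120 mm above the bench.
- reader: The microscope's fixed yoke base, 170 mm (x) by 176 mm (y), origin under its middle on the bench, x away from its front; two cheeks up to 109 mm high, a clamp knob on the +y side (to 108 mm from the middle). Turned by up to 0.35 rad either way; it stands left or right on the bench, the tray on the other side.
- tray: Shallow green tray, 300 mm (x) by 330 mm (y), 18 mm high, walls and floor 3 mm thick; origin under its middle on the bench. Fixed.
- dish_a_center (a point): Lidded round dish in the tray, 60 mm across, 15 mm high (centre)
- dish_b_center (a point): Second lidded round dish in the tray, 60 mm across, 15 mm high (centre)
- slide_a_center (a point): Bare glass cavity slide in the tray, 76 x 26 x 4 mm, no frame (centre)
- slide_b_center (a point): Second bare glass cavity slide in the tray, 76 x 26 x 4 mm, no frame (centre)
- jar_center (a point): Small amber jar in the tray, 36 mm across, 45 mm high (centre)
- carrier: The framed slide itself (origin in the middle of its underside)
- head: The tilting head itself with its face plate (origin on the tilt axis, 41 mm behind the face; x, y, z as the face). It turns about its y; friction in the clamped hinge (3 N m) keeps its tilt under a light push
Mind the look-alikes: they are no part of the job. Leave any red look-alike of the carrier alone.

How it is judged (in metres and radians):
On the way:
1. the framed slide is in the fingers, lifted clear of the tray (contact force between carrier and the fingers above 2 N and height (world z) of carrier_center above 0.05 m), for 0.2 s.
At the end, for the whole second after the job is handed in: The framed slide is still gripped in the fingers and at rest, pressed on the stage face with 1.5 to 30 N, flush to it (planes within 0.05 rad, no gap above about 1.8 mm), its centre within 10 mm of the window's centre along and across the face, and its long sides within 0.15 rad of the tilt axis (contact force between carrier and the fingers above 2 N and contact force between carrier and head between 1.5 and 30 N and angle between the z axis of carrier and the z axis of face, either way round below 0.05 rad and angle between the y axis of carrier and the y axis of face, either way round below 0.15 rad and x of carrier_center in the frame of face between -0.01 and 0.01 m and y of carrier_center in the frame of face between -0.01 and 0.01 m and z of carrier_center in the frame of face between 0.0025 and 0.0068 m and linear speed of carrier below 0.02 m/s); the arm keeps its last pose, push and grip.
It fails at once if the slide is pressed on the face with more than 45 N (contact force between carrier and head above 45 N).
It fails at once if the head is pushed out of its tilt (face centre shifted by more than 4 mm) (distance of face from where it was at the start of the episode above 0.004 m).
It fails at once if another thing in the tray is shifted by more than 25 mm (distance of any of dish_a_center, dish_b_center, slide_a_center, slide_b_center, jar_center from where it was at the start of the episode above 0.025 m).
It also fails if it takes over 38 s, if anything falls off the work surface, if the arm or the gripper's body presses on something with over 40 N, if the wrist force passes 120 N, or if a joint passes its speed limit or range.

## Working session

There is one attempt and no reset: what is moved stays moved. The work goes in short steps, each a Python script; the robot and the scene stay as the last script left them, time stands still between calls to the robot, and variables do not carry over. Pictures are saved under pics/ and viewed, and the job is handed in when it is done.

```bash
ls; mkdir -p pics; python3 - <<'E'
from station import robot,viewer
import cv2,numpy as np
for n in("scene","top","wrist"):
    d=viewer.get_image(n); cv2.imwrite(f"pics/{n}0.png",d["color"][:,:,::-1])
    np.save(f"pics/{n}0.npy",d,allow_pickle=True)
    print(n,{k:v for k,v in d.items() if k!="color"})
print(robot.current_t(),robot.current_eef_pos(),robot.current_ee_rot(),robot.current_finger_gap(),robot.current_contact_force())
E
```

```text
pics
scene {'fov_y': 46.06472768721126, 'cx': 323.61839518895187, 'cy': 240.6245125118193, 'distortion': array([-0.18190357,  0.        ,  0.        ,  0.        ,  0.        ]), 'extrinsics': array([[ 0.86757064,  0.496822  , -0.02211526, -0.41952524],
       [-0.33865702,  0.62277246,  0.70531262,  0.14033009],
       [ 0.3641876 , -0.60441903,  0.70855136, -1.48132023],
       [ 0.        ,  0.        ,  0.        ,  1.        ]])}
top {'fov_y': 53.53814431566642, 'cx': 321.4884799430308, 'cy': 238.14862846066546, 'distortion': array([-0.01483721,  0.        ,  0.        ,  0.        ,  0.        ]), 'extrinsics': array([[-0.02164495, -0.99969322,  0.01204043, -0.06511482],
       [ 0.99407108, -0.02023651,  0.10683242, -0.55621905],
       [-0.10655599,  0.01428143,  0.99420414, -1.33171769],
       [ 0.        ,  0.        ,  0.        ,  1.        ]])}
wrist {'fov_y': 68.78194121426462, 'cx': 326.84919545181225, 'cy': 241.41128865710508, 'distortion': array([-0.03691904,  0.        ,  0.        ,  0.        ,  0.        ]), 'mount': array([[-2.82421651e-04,  9.64480539e-01,  2.64153764e-01,
         6.63000111e-02],
       [ 9.99999936e-01,  3.30380555e-04, -1.37132186e-04,
         6.10954250e-04],
       [-2.19532592e-04,  2.64153708e-01, -9.64480570e-01,
        -1.43543589e-01],
       [ 0.00000000e+00,  0.00000000e+00,  0.00000000e+00,
         1.00000000e+00]])}
0.15 [0.2010886  0.59125101 0.23068049] [[-9.46770220e-01  3.21909952e-01 -3.66225333e-04]
 [ 3.21910148e-01  9.46769257e-01 -1.35278054e-03]
 [-8.87426312e-05 -1.39866398e-03 -9.99999018e-01]] 0.0853315625855686 [0.22364033 0.31972529 0.73062688]
```

View pics/scene0.png

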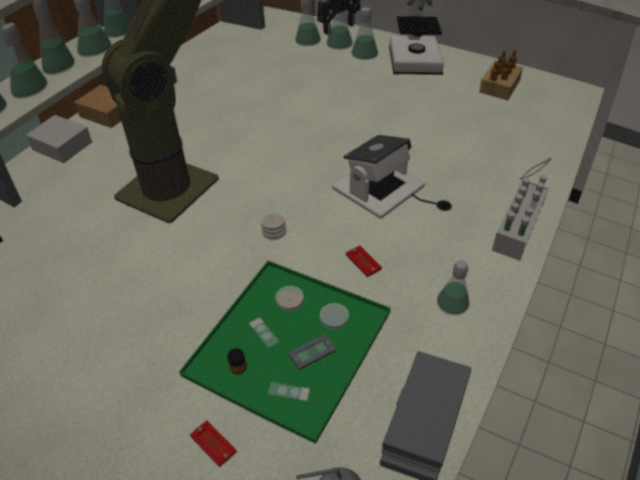

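View pics/top0.png

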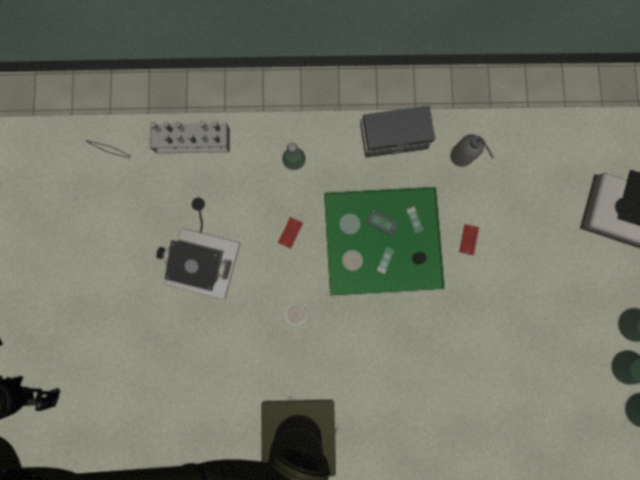

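View pics/wrist0.png

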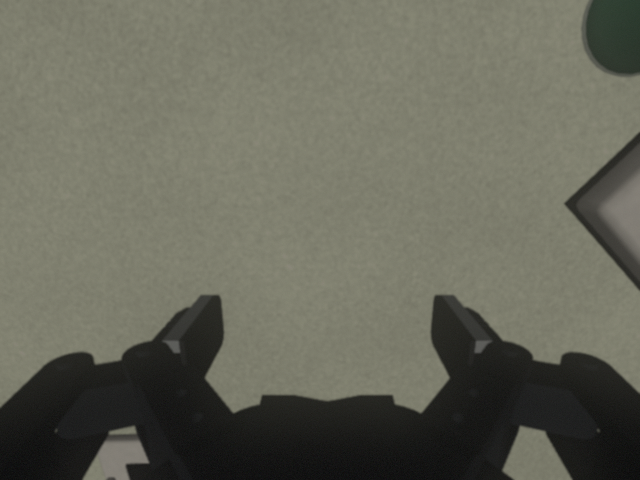

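Candidates for the framed slide (top view): the grey frame at (382,222). The red look-alikes at (290,233) and (469,240) lie outside the tray. The bare slides are at (415,220) and (385,261). By the description I choose (382,222); next I check it in crops.

```bash
cat > h.py <<'E'
import numpy as np,cv2
def K(d):
    f=240/np.tan(np.radians(d["fov_y"])/2)
    return np.array([[f,0,d["cx"]],[0,f,d["cy"]],[0,0,1.]])
F=np.diag([1,-1,-1,1.])
def w2c(d,T=None):  # opencv extr
    if "extrinsics" in d: return F@d["extrinsics"]
    return F@np.linalg.inv(T@d["mount"])
def ray(d,px,T=None):
    px=np.asarray(px,float).reshape(-1,1,2)
    u=cv2.undistortPoints(px,K(d),d["distortion"]).reshape(-1,2)
    E=w2c(d,T);R=E[:3,:3];o=-R.T@E[:3,3]
    v=np.c_[u,np.ones(len(u))]@R
    return o,v/np.linalg.norm(v,axis=1)[:,None]
def plane(d,px,z,T=None):
    o,v=ray(d,px,T); return o+v*((z-o[2])/v[:,2])[:,None]
def proj(d,P,T=None):
    E=w2c(d,T);r,_=cv2.Rodrigues(E[:3,:3])
    return cv2.projectPoints(np.asarray(P,float).reshape(-1,1,3),r,E[:3,3],K(d),d["distortion"])[0].reshape(-1,2)
def tri(views):
    A=np.zeros((3,3));b=np.zeros(3);L=[]
    for o,v in views:
        M=np.eye(3)-np.outer(v,v);A+=M;b+=M@o;L.append((M,o))
    x=np.linalg.solve(A,b); return x,[np.linalg.norm(M@(x-o)) for M,o in L]
def load(n): return np.load(f"pics/{n}.npy",allow_pickle=True).item()
E
python3 - <<'E'
from h import *
t=load("top0");s=load("scene0")
c=t["color"][180:300,320:450,::-1];cv2.imwrite("pics/c1.png",cv2.resize(c,None,fx=6,fy=5.0,interpolation=2)[:600,:800])
c=t["color"][225:305,145:250,::-1];cv2.imwrite("pics/c2.png",cv2.resize(c,None,fx=7,fy=7,interpolation=2))
c=s["color"][125:220,325:430,::-1];cv2.imwrite("pics/c3.png",cv2.resize(c,None,fx=6,fy=6,interpolation=2))
print(plane(t,[[326,193],[436,188],[443,289],[330,295],[382,222],[191,266]],0.013))
print(plane(t,[[191,266]],0.12),plane(s,[[312,351]],.013),plane(s,[[376,147]],.12))
E
```

```text
[[ 0.68929821 -0.09312346  0.013     ]
 [ 0.6981574  -0.41730879  0.013     ]
 [ 0.4022904  -0.42351605  0.013     ]
 [ 0.39238658 -0.09785364  0.013     ]
 [ 0.60031149 -0.25441067  0.013     ]
 [ 0.48370053  0.29977747  0.013     ]]
[[0.47791894 0.27191096 0.12      ]] [[ 0.60518848 -0.25753869  0.013     ]] [[0.48037056 0.27139544 0.12      ]]
```

View pics/c1.png

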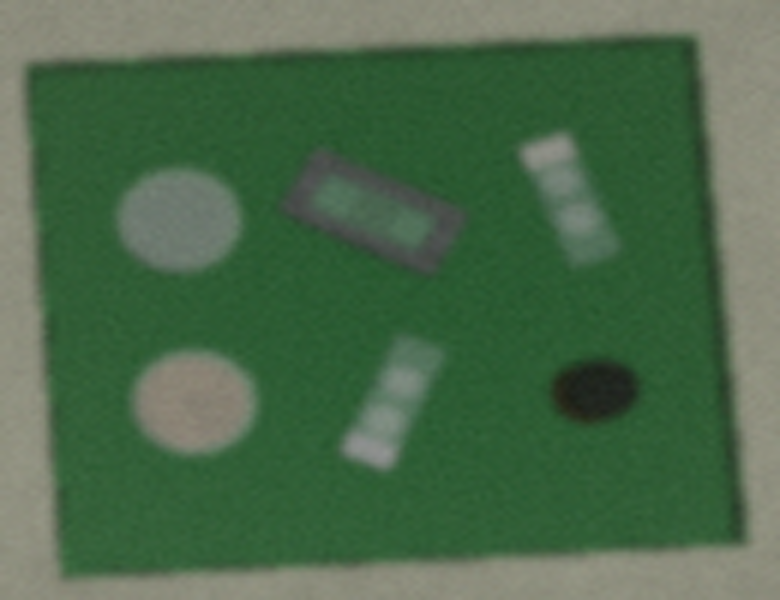

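View pics/c2.png

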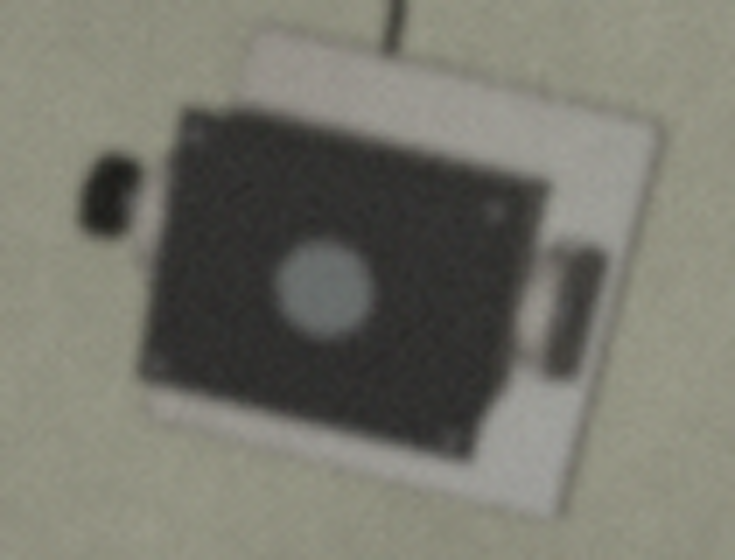

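View pics/c3.png

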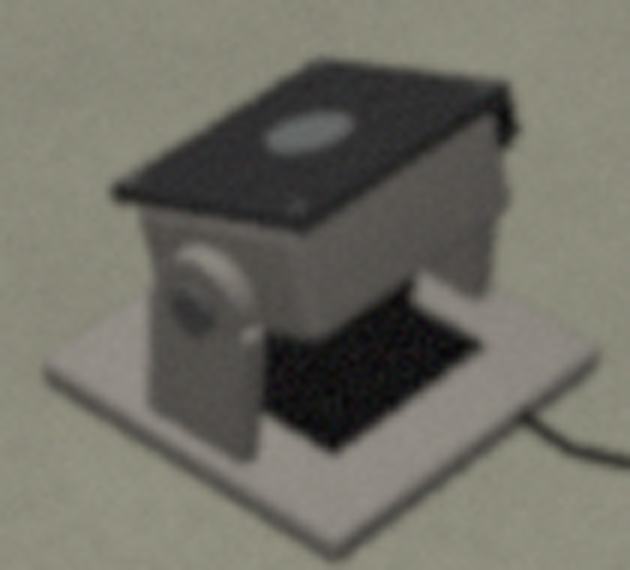

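The frame at (382,222) top / (312,351) scene is clearly the grey one: both views put it at about (0.60,-0.255). The microscope face is at about (0.479,0.271,0.12), and the two cameras agree to about 2 mm. Next I take wrist views of the face on the way over.

```bash
cat > m.py <<'E'
from h import *
from station import robot,viewer,kin
def snap(name):
    T=np.eye(4);T[:3,:3]=robot.current_ee_rot();T[:3,3]=robot.current_eef_pos()
    d=viewer.get_image("wrist");d["T"]=T
    np.save(f"pics/{name}.npy",d,allow_pickle=True);cv2.imwrite(f"pics/{name}.png",d["color"][:,:,::-1]);return d
def down(yaw): # tool x at yaw, z down
    c,s=np.cos(yaw),np.sin(yaw);return np.array([[c,s,0],[s,-c,0],[0,0,-1.]])
def fR(yaw,tilt): # face frame: y level yaw, z leans toward -x
    y=np.array([-np.sin(yaw),np.cos(yaw),0]);f=np.array([np.cos(yaw),np.sin(yaw),0])
    z=np.cos(tilt)*np.array([0,0,1])-np.sin(tilt)*f
    x=np.cross(y,z);return np.c_[x,y,z]
E
python3 - <<'E'
from m import *
R=down(np.pi-0.245)
for i,p in enumerate([(0.46,0.33,0.28),(0.47,0.23,0.28)]):
    try: robot.goto(p,R)
    except robot.PlanningError as e: print(p,e);continue
    robot.pause(.3);snap(f"f{i}");print(robot.current_t(),robot.current_eef_pos(),robot.current_joint_pos())
E
```

```text
1.8917 [0.45965092 0.33051503 0.27990682] [-31.07894667  31.97317209 -15.36937162  96.42289478  10.11252709
  52.97205382  25.68422646]
2.725 [0.46977438 0.2310023  0.2799632 ] [-20.98478053  28.61303946 -15.96991048 103.38405159   9.96848825
  49.36099817  34.4424807 ]
```

```bash
python3 -c "
import cv2,numpy as np
a=cv2.imread('pics/f0.png');b=cv2.imread('pics/f1.png')
cv2.imwrite('pics/f01.png',np.vstack([a[:300],b[:300]]))"
```

```text
(no output)
```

View pics/f01.png

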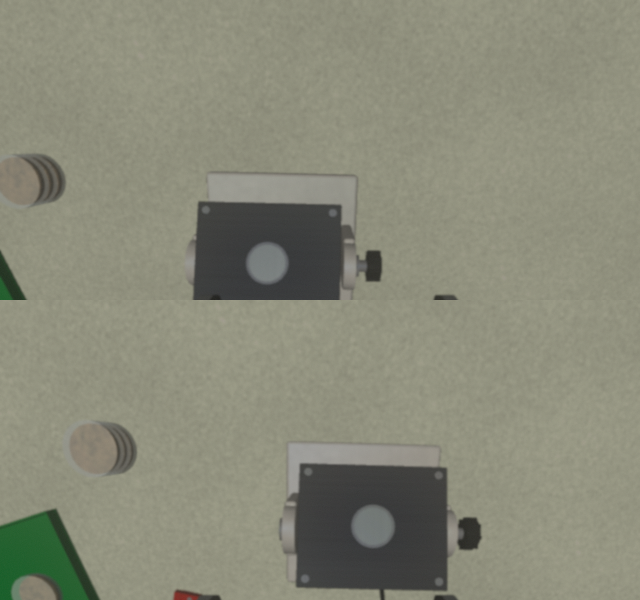

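Both crops show the plate with its round window, at (267,263) in f0 and (373,226) in f1. The knob is on +y. Now corners and the window centroid.

```bash
cat > face.py <<'E'
from h import *
def feats(d,win):
    g=cv2.GaussianBlur(d["color"],(3,3),0).astype(int);m=(g.max(2)<95).astype(np.uint8)
    # keep component around window
    x,y=win
    w=(g.max(2)>=95).astype(np.uint8);n,l,st,ce=cv2.connectedComponentsWithStats(w,connectivity=4)
    i=l[y,x];c=ce[i];area=st[i,4]
    m[300 if y>250 else 295:]*=0 if False else 1
    n,l,st,ce=cv2.connectedComponentsWithStats(m,connectivity=4)
    j=l[y,x-35];pm=(l==j).astype(np.uint8);pm=cv2.morphologyEx(pm,cv2.MORPH_OPEN,np.ones((25,25)))
    cs,_=cv2.findContours(pm,0,2);k=max(cs,key=cv2.contourArea)
    q=cv2.approxPolyDP(k,8,True).reshape(-1,2)
    return c,area,st[j],q
if __name__=="__main__":
    a=load("f0");b=load("f1")
    for d,w in((a,(267,263)),(b,(373,226))):print(feats(d,w))
    o,v=ray(a,feats(a,(267,263))[0],a["T"]);o2,v2=ray(b,feats(b,(373,226))[0],b["T"])
    print(tri([(o,v[0]),(o2,v2[0])]))
E
python3 face.py; python3 -c "
import cv2
a=cv2.imread('pics/f0.png')[180:420,150:400];cv2.imwrite('pics/f0c.png',cv2.resize(a,None,fx=2.4,fy=2.4))"
```

```text
(array([266.84234577, 262.67859863]), np.int32(1313), array([    0,   202,   640,   278, 88669], dtype=int32), array([[  0, 400],
       [  0, 479],
       [ 82, 479],
       [108, 432],
       [132, 425],
       [150, 479],
       [502, 479],
       [520, 425],
       [546, 432],
       [569, 479],
       [639, 479],
       [638, 392],
       [587, 354],
       [553, 364],
       [514, 343],
       [476, 352],
       [480, 316],
       [458, 301],
       [433, 302],
       [432, 343],
       [449, 379],
       [420, 413],
       [391, 395],
       [263, 395],
       [233, 413],
       [204, 377],
       [225, 322],
       [326, 324],
       [338, 313],
       [342, 226],
       [329, 205],
       [209, 203],
       [198, 213],
       [193, 304],
       [174, 315],
       [178, 352],
       [136, 343],
       [101, 364],
       [ 90, 354],
       [ 29, 356],
       [ 29, 379]], dtype=int32))
(array([372.54233577, 225.93065693]), np.int32(1370), array([  290,   164,   158,   186, 17773], dtype=int32), array([[300, 175],
       [295, 252],
       [309, 287],
       [435, 289],
       [446, 278],
       [446, 178],
       [435, 168],
       [312, 165]], dtype=int32))
(array([0.48109779, 0.27032885, 0.12430078]), [np.float64(5.671353636083908e-06), np.float64(5.67135363600136e-06)])
```

View pics/f0c.png

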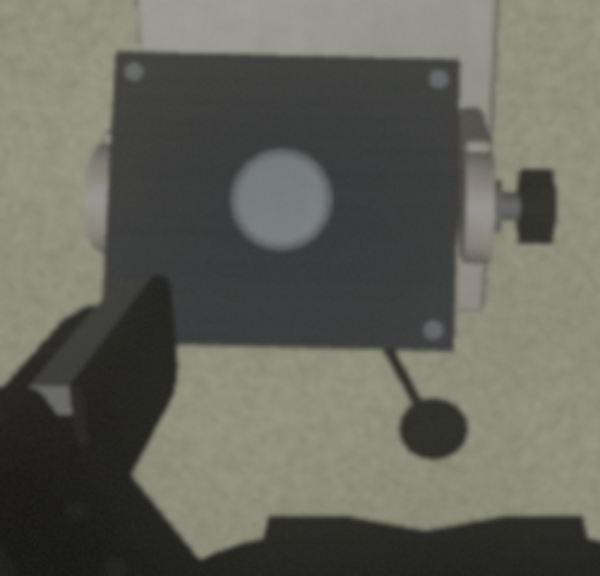

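```bash
cat > face2.py <<'E'
from h import *
I={"f0":[(199.2,201.7),(341.3,205),(338.8,325.8)],"f1":[(300,164),(447,167.5),(447,290),(296,287)]}
S={"f0":[(205.8,209.6),(332.5,213),(330.4,317.5)],"f1":[(308,171),(438.5,175.5),(439,281.5),(305,279)]}
W={"f0":(266.84,262.68),"f1":(372.54,225.93)}
crit=(3,50,.01)
def sub(d,p,w=5):
    g=cv2.cvtColor(d["color"],cv2.COLOR_RGB2GRAY);return cv2.cornerSubPix(g,np.float32(p).reshape(-1,1,2),(w,w),(-1,-1),crit).reshape(-1,2)
def blob(d,p):
    g=cv2.cvtColor(d["color"],cv2.COLOR_RGB2GRAY).astype(float);o=[]
    for x,y in p:
        x0,y0=int(round(x)),int(round(y));c=g[y0-4:y0+5,x0-4:x0+5];w=np.clip(c-np.median(c)-8,0,40)
        yy,xx=np.mgrid[-4:5,-4:5];o.append((x0+(w*xx).sum()/w.sum(),y0+(w*yy).sum()/w.sum()))
    return np.array(o)
V={}
for n in I:
    d=load(n);c=sub(d,I[n]);s=blob(d,S[n]);print(n,c.round(1).tolist(),s.round(1).tolist())
    o,v=ray(d,np.vstack([c[:3],s[:3],[W[n]]]),d["T"]);V[n]=(o,v)
    obj=np.array([[-55,-66],[-55,66],[55,66],[55,-66]])/1e3
    ii=np.vstack([c,[W[n]]]);oo=np.r_[obj[:len(c)],[[0,0]]];oo=np.c_[oo,np.zeros(len(oo))]
    ok,r,t=cv2.solvePnP(oo,ii,K(d),d["distortion"],flags=cv2.SOLVEPNP_ITERATIVE) if len(ii)>4 else cv2.solvePnP(oo,ii,K(d),d["distortion"],flags=cv2.SOLVEPNP_IPPE)
    E=np.linalg.inv(w2c(d,d["T"]));R=E[:3,:3]@cv2.Rodrigues(r)[0];p=E[:3,:3]@t[:,0]+E[:3,3]
    print("pnp",p.round(4),"z",R[:,2].round(3),"y",R[:,1].round(3),"tilt",np.degrees(np.arccos(R[2,2])),"yaw",np.arctan2(-R[0,1],R[1,1]))
P=[]
for i in range(7):
    x,r=tri([(V[n][0],V[n][1][i]) for n in V]);P.append(x);print(x.round(4),np.round(r,4))
P=np.array(P);print("sizes",np.linalg.norm(P[0]-P[1]),np.linalg.norm(P[1]-P[2]),"diag mid",(P[0]+P[2])/2)
for q in(P[:3],P[3:6]):
    n=np.cross(q[1]-q[0],q[2]-q[1]);n/=np.linalg.norm(n);n*=np.sign(n[2]);y=q[1]-q[0];print("n",n,"tilt",np.degrees(np.arccos(n[2])),"yaw n",np.arctan2(-n[1],-n[0]),"yaw y",np.arctan2(-y[0],y[1]),y[2])
E
python3 face2.py
```

```text
f0 [[198.0, 201.10000610351562], [340.8999938964844, 204.5], [338.29998779296875, 325.70001220703125]] [[205.2, 209.3], [332.3, 212.4], [330.1, 317.1]]Traceback (most recent call last):
  File "face2.py", line 21, in <module>
    E=np.linalg.inv(w2c(d,d["T"]));R=E[:3,:3]@cv2.Rodrigues(r)[0];p=E[:3,:3]@t[:,0]+E[:3,3]
                                              ~~~~~~~~~~~~~^^^
cv2.error: OpenCV(4.12.0) /io/opencv/modules/calib3d/src/calibration_base.cpp:131: error: (-2:Unspecified error) in function 'void cv::Rodrigues(cv::InputArray, cv::OutputArray, cv::OutputArray)'
> Input matrix must be 1x3 or 3x1 for a rotation vector, or 3x3 for a rotation matrix:
>     '((srcSz == Size(3, 1) || srcSz == Size(1, 3)) && srccn == 1) || (srcSz == Size(1, 1) && srccn == 3) || (srcSz == Size(3, 3) && srccn == 1)'
> where
>     'srcSz' is [0 x 0]
```

```bash
sed -i 's/^    obj=/    if len(c)<4: continue\n    obj=/' face2.py; python3 face2.py
```

```text
f0 [[198.0, 201.10000610351562], [340.8999938964844, 204.5], [338.29998779296875, 325.70001220703125]] [[205.2, 209.3], [332.3, 212.4], [330.1, 317.1]]
f1 [[299.5, 163.1999969482422], [446.29998779296875, 167.60000610351562], [442.1000061035156, 293.5], [295.8999938964844, 286.8999938964844]] [[307.6, 171.3], [438.2, 175.1], [438.6, 281.2], [304.4, 278.2]]
pnp [0.4833 0.2696 0.1199] z [-0.258  0.07   0.964] y [0.275 0.962 0.004] tilt 15.518449594623375 yaw -0.2783275681490322
[0.4143 0.2206 0.1044] [0.0001 0.0001]
[0.4493 0.3473 0.105 ] [0.0002 0.0002]
[0.5561 0.3185 0.1292] [0.0007 0.0007]
[0.4228 0.2261 0.1085] [0. 0.]
[0.4537 0.338  0.109 ] [0. 0.]
[0.5388 0.3146 0.1409] [0.0001 0.0001]
[0.4811 0.2703 0.1243] [0. 0.]
sizes 0.13144085283241003 0.11322580442612944 diag mid [0.48522527 0.26954854 0.11681077]
n [-0.20757775  0.05292923  0.97678553] tilt 12.369745498803209 yaw n -0.24966497693480622 yaw y -0.26935940496635 0.0005676773279242736
n [-0.32848565  0.0873253   0.94046343] tilt 19.870470104228787 yaw n -0.2598323780861701 yaw y -0.26951761119930423 0.00040611080260904986
```

The f1 bottom-right corner snapped wrongly. I'll take one more view with a wider baseline.

```bash
python3 - <<'E'
from m import *
robot.goto((0.54,0.20,0.27),down(np.pi-0.245));robot.pause(.3);d=snap("f2");print(robot.current_t())
cv2.imwrite("pics/f2c.png",cv2.resize(d["color"][60:300,280:600,::-1],None,fx=2.5,fy=2.5))
b=load("f1");cv2.imwrite("pics/f1c.png",cv2.resize(b["color"][140:320,270:470,::-1],None,fx=3,fy=3))
E
```

```text
3.4833
```

View pics/f2c.png

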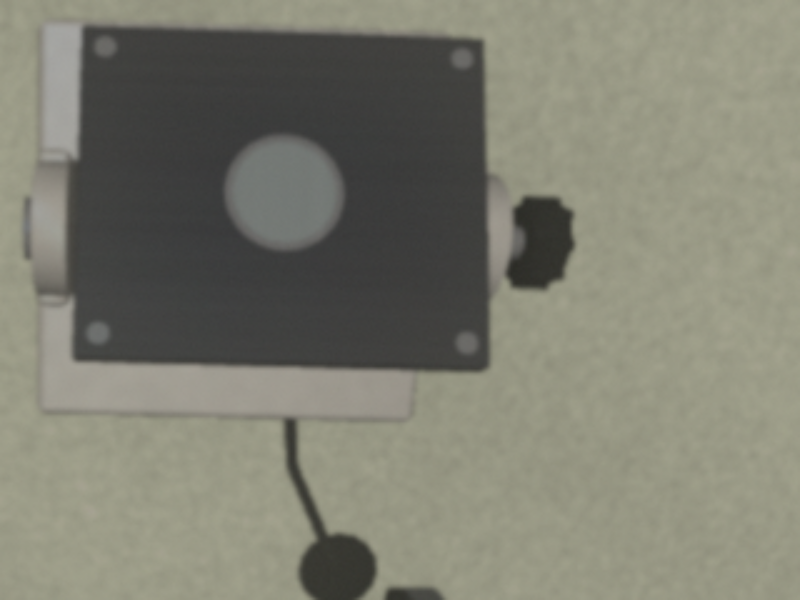

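View pics/f1c.png

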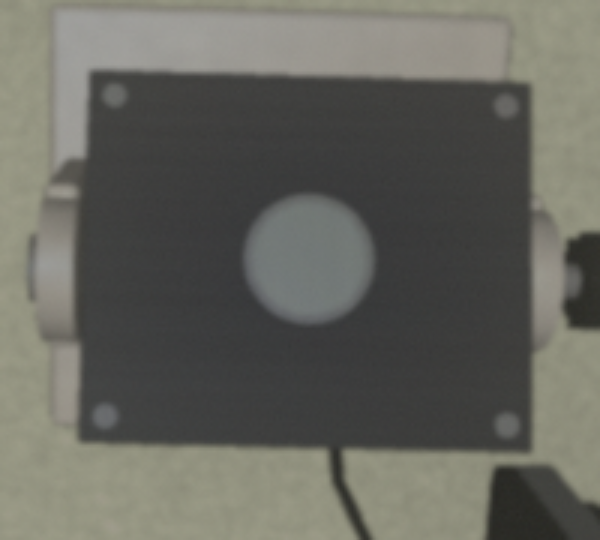

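```bash
cat > face3.py <<'E'
from h import *
import re
src=open("face2.py").read().split("V={}")[0];exec(src)
I["f2"]=[(313.2,70.8),(473.6,76),(475.2,208),(310,203.6)];S["f2"]=[(322,78.4),(464.4,83.2),(466.4,196.8),(318.8,192.8)];I["f1"][2]=(447,290.3)
from face import feats
Q={k:[] for k in range(9)}
obj=np.array([[-55,-66],[-55,66],[55,66],[55,-66],[0,0]])/1e3;obj=np.c_[obj,np.zeros(5)]
for n,w in(("f0",(267,263)),("f1",(373,226)),("f2",(394,137))):
    d=load(n);c=sub(d,I[n],3);s=blob(d,S[n])
    g=d["color"].max(2);print(n,(c-I[n]).round(1).tolist())
    W=feats(d,w)[0]
    for i,p in list(enumerate(c))+[(4+i,p) for i,p in enumerate(s)]+[(8,W)]:
        o,v=ray(d,p,d["T"]);Q[i].append((o,v[0]))
    if len(c)==4:
        ok,r,t=cv2.solvePnP(obj,np.vstack([c,[W]]),K(d),d["distortion"])
        E=np.linalg.inv(w2c(d,d["T"]));R=E[:3,:3]@cv2.Rodrigues(r)[0];p=E[:3,:3]@t[:,0]+E[:3,3]
        print("pnp",p.round(4),"tilt",np.degrees(np.arccos(R[2,2])),"yaw",np.arctan2(-R[0,1],R[1,1]),R[2,1])
P=np.array([tri(Q[i])[0] for i in range(9)]);print(P.round(4))
print("res",[np.max(tri(Q[i])[1]).round(4) for i in range(9)])
print("mid corners",P[:4].mean(0),"mid screws",P[4:8].mean(0))
for q in(P,P[:4],P[4:8]):
    c=q.mean(0);n=np.linalg.svd(q-c)[2][2];n*=np.sign(n[2]);print("tilt",np.degrees(np.arccos(n[2])),"yaw n",np.arctan2(-n[1],-n[0]),"dev",((q-c)@n).round(4))
for a in(0,4):
  print("yaw y",[np.arctan2(-v[0],v[1]) for v in(P[a+1]-P[a],P[a+2]-P[a+3])],"sizes",np.linalg.norm(P[a]-P[a+1]),np.linalg.norm(P[a+2]-P[a+1]))
# base scene/top check
for n in("scene0","top0"): print(proj(load(n),P[8]))
E
python3 face3.py
```

```text
f0 [[-0.8, -0.7], [-0.5, -0.4], [-0.4, -0.2]]
f1 [[-0.4, -0.8], [-0.8, -0.1], [0.0, -0.0], [-0.2, -0.2]]
pnp [0.4818 0.2705 0.1216] tilt 20.258954105547723 yaw -0.26833985759254136 0.0025843302758515184
f2 [[-0.8, -0.1], [-0.8, -0.5], [-0.2, -1.5], [-0.9, 0.3]]
pnp [0.4816 0.2707 0.1212] tilt 19.408059739410056 yaw -0.2632600881399962 0.00016104319332458367
[[0.4144 0.2204 0.1029]
 [0.4492 0.3472 0.105 ]
 [0.5481 0.3199 0.1422]
 [0.5151 0.1929 0.1376]
 [0.4228 0.2261 0.1083]
 [0.4538 0.338  0.1084]
 [0.5389 0.3144 0.1404]
 [   nan    nan    nan]
 [0.481  0.2704 0.1245]]
res [np.float64(0.0001), np.float64(0.0001), np.float64(0.0003), np.float64(0.0002), np.float64(0.0001), np.float64(0.0001), np.float64(0.0005), np.float64(nan), np.float64(0.0001)]
mid corners [0.48170869 0.27009544 0.12194405] mid screws [nan nan nan]<string>:12: RuntimeWarning: invalid value encountered in scalar divide
Traceback (most recent call last):
  File "face3.py", line 22, in <module>
    c=q.mean(0);n=np.linalg.svd(q-c)[2][2];n*=np.sign(n[2]);print("tilt",np.degrees(np.arccos(n[2])),"yaw n",np.arctan2(-n[1],-n[0]),"dev",((q-c)@n).round(4))
                  ~~~~~~~~~~~~~^^^^^
numpy.linalg.LinAlgError: SVD did not converge
```

Face: tilt ≈19.9° (PnP 20.3 and 19.4, screws 19.9), yaw −0.267, centre (0.4813,0.2704,0.1235), window height within the expected range. Now the slide hover.

```bash
python3 - <<'E'
from m import *
t=load("top0")
px=np.array([[320,150],[465,215],[435,270],[283,208]])/[6,5]+[320,180]
P=plane(t,px,.013);c=P.mean(0);v=P[1]-P[0];yaw=np.arctan2(v[1],v[0])
print(c,yaw,np.linalg.norm(P[1]-P[0]),np.linalg.norm(P[2]-P[1]))
Rf=fR(-.267,np.radians(19.9));pf=np.array([.4813,.2704,.1235])+.02*Rf[:,2]
for k in(0,1):
    g=kin.solve_ik([c[0],c[1],.17],down(yaw+k*np.pi));g2=kin.solve_ik([c[0],c[1],.006],down(yaw+k*np.pi));print("g",k,yaw+k*np.pi,np.round(g,0) if g is not None else g,np.round(g2,0) if g2 is not None else g2)
for s in(1,-1):
    R=np.c_[s*Rf[:,1],s*Rf[:,0],-Rf[:,2]];print(np.linalg.det(R));f=kin.solve_ik(pf,R);f2=kin.solve_ik(pf+.1*Rf[:,2],R);print("f",s,f if f is None else f.round(),f2 if f2 is None else f2.round())
print(robot.current_joint_pos().round())
E
```

```text
[ 0.59987789 -0.25619835  0.013     ] -2.0912745608226677 0.07987310816269516 0.03567902936537553
g 0 -2.0912745608226677 [ 37.  49. -35.  87.  32.  54. 142.] [ 34.  61. -30.  91.  43.  40. 134.]
g 1 1.0503180927671254 [14. 46.  9. 89. -9. 46. -3.] [18. 59.  2. 92. -4. 29. -7.]
0.9999999999999999
f 1 [-61.  43.  26. 122.  -3.   7. -55.] [-69.  32.  32. 120.   2.  21. -60.]
0.9999999999999999
f -1 [-40.  40.  -8. 121.  68.  24.  55.] [-34.  30. -23. 119.  52.  38.  68.]
[-16.  33. -15.  96.  11.  52.  41.]
```

```bash
python3 - <<'E'
from m import *
robot.goto((0.600,-0.256,0.17),down(1.05));robot.pause(.4);d=snap("g0");print(robot.current_t(),robot.current_eef_pos())
E
```

```text
5.65 [ 0.6000727  -0.2558795   0.17006601]
```

View pics/g0.png

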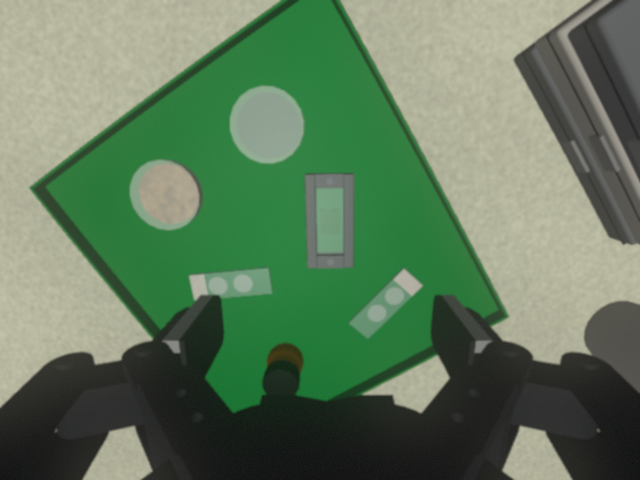

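The wrist view shows the grey frame at (330,221) with its green-showing glass, clear of the dishes at (267,125) and (165,192), the slides at (230,284) and (386,303), and the jar at (283,370).

```bash
python3 - <<'E'
from h import *
d=load("g0");hsv=cv2.cvtColor(d["color"],cv2.COLOR_RGB2HSV)
m=((hsv[...,1]<70)).astype(np.uint8);roi=np.zeros_like(m);roi[160:282,295:365]=1;m*=roi
m=cv2.morphologyEx(m,cv2.MORPH_OPEN,np.ones((3,3)))
k=max(cv2.findContours(m,0,2)[0],key=cv2.contourArea);print(cv2.boundingRect(k))
q=cv2.boxPoints(cv2.minAreaRect(cv2.convexHull(k)));print(q)
P=plane(d,q,.013,d["T"]);print(P.round(4),P.mean(0))
e=[np.linalg.norm(P[i]-P[(i+1)%4]) for i in range(4)];print(e)
i=int(np.argmax(e));v=P[(i+1)%4]-P[i];print("yaw",np.arctan2(v[1],v[0])%np.pi)
for c in[(330,221),(267,125),(230,284),(404,280)]:print(plane(d,[c],.01,d["T"]))
E
```

```text
(305, 173, 49, 95)
[[305. 173.]
 [353. 173.]
 [353. 267.]
 [305. 267.]]
[[ 0.6069 -0.2075  0.013 ]
 [ 0.6421 -0.2277  0.013 ]
 [ 0.6017 -0.3014  0.013 ]
 [ 0.5639 -0.2797  0.013 ]] [ 0.60365957 -0.25408378  0.013     ]
[np.float64(0.04056336502746821), np.float64(0.08401241073777366), np.float64(0.04354410823489383), np.float64(0.08399750922857074)]
yaw 1.0695094462145152
[[ 0.60441315 -0.25457875  0.01      ]]
[[ 0.59940225 -0.15822906  0.01      ]]
[[ 0.49397818 -0.26020528  0.01      ]]
[[ 0.636323   -0.33721249  0.01      ]]
```

The size checks out at 84.0 × 42 mm. I grasp it with TCP z ≈ 5 mm.

```bash
python3 - <<'E'
from m import *
R=down(1.065)
robot.goto((0.6035,-0.2545,0.06),R)
robot.line_to((0.6035,-0.2545,0.005),feed=0.06);robot.pause(.2)
f0=robot.current_contact_force();print(robot.current_eef_pos(),f0)
robot.gripper_close(60);robot.pause(.2)
print(robot.current_finger_gap(),robot.current_contact_force(),robot.current_eef_pos())
snap("g1")
robot.line_to((0.6035,-0.2545,0.15),feed=0.12);robot.pause(.4)
snap("g2");print(robot.current_finger_gap(),robot.current_contact_force(),robot.current_eef_pos(),robot.current_t())
import numpy as np
a=cv2.imread("pics/g1.png");b=cv2.imread("pics/g2.png");cv2.imwrite("pics/g12.png",np.hstack([a[180:480,120:520],b[180:480,120:520]]))
E
```

```text
[ 0.60380927 -0.25460218  0.00543355] [-0.67014334  0.20804527  0.05029433]
0.039782650059208606 [0.43489778 0.01435366 6.1081415 ] [ 0.6039052  -0.25473213  0.00549673]
0.040070287740610534 [ 0.29686039 -0.30918703 -0.76547308] [ 0.60346436 -0.25450514  0.149906  ] 9.975
```

View pics/g12.png

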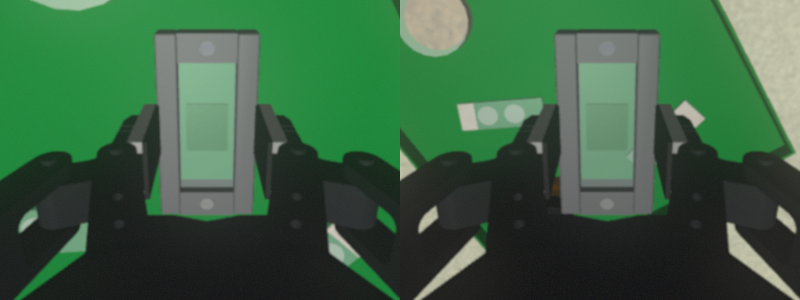

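The slide is held by its long sides at mid-length, with a gap of 40 mm. The 6 N at closing was probably the pads swinging forward. I compare the frame's in-hand pose with nominal by projecting expected edges.

```bash
python3 - <<'E'
from h import *
for n in("g1","g2"):
    d=load(n);T=d["T"]
    h=-.0075
    pts=np.array([[.042,-.021,h],[.042,.021,h],[-.042,.021,h],[-.042,-.021,h],[.030,-.012,h],[.030,.012,h],[-.030,.012,h],[-.030,-.012,h],[.042,-.021,h+.01],[.042,.021,h+.01]])
    print(n,proj(d,(T[:3,:3]@pts.T).T+T[:3,3],T).round(0).tolist())
    cv2.imwrite(f"pics/{n}z.png",cv2.resize(d["color"][200:410,260:400,::-1],None,fx=2.8,fy=2.8))
a=cv2.imread("pics/g1z.png");b=cv2.imread("pics/g2z.png");cv2.imwrite("pics/gz.png",np.hstack([a,b]))
E
```

```text
g1 [[273.0, 213.0], [379.0, 213.0], [372.0, 393.0], [281.0, 393.0], [296.0, 242.0], [356.0, 242.0], [353.0, 371.0], [299.0, 371.0], [276.0, 208.0], [376.0, 208.0]]
g2 [[273.0, 213.0], [379.0, 213.0], [372.0, 393.0], [281.0, 393.0], [296.0, 242.0], [356.0, 242.0], [353.0, 371.0], [300.0, 371.0], [276.0, 208.0], [376.0, 208.0]]
```

View pics/gz.png

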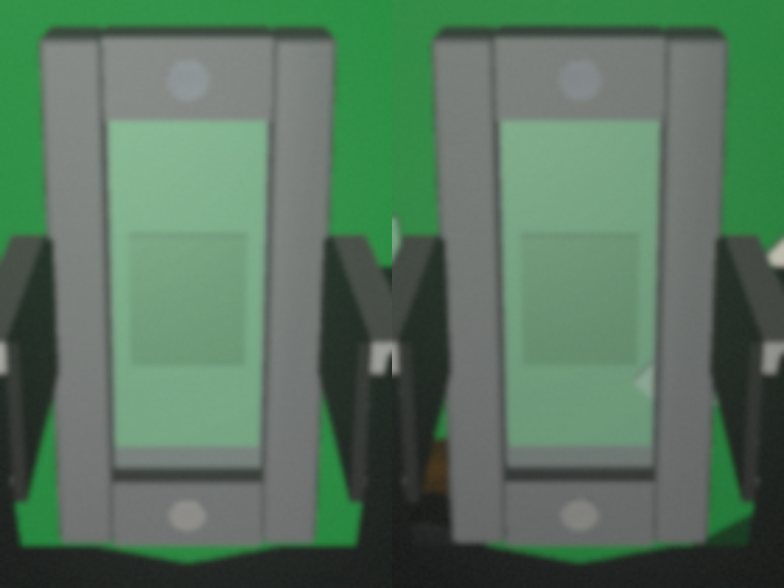

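```bash
python3 - <<'E'
from h import *
d=load("g2");T=d["T"]
for h in(-.012,-.008,-.004,-.002,0,.003):
    pts=np.array([[.011,-.021,h],[.011,.021,h]]);print(h,proj(d,(T[:3,:3]@pts.T).T+T[:3,3],T).round(1).tolist())
E
```

```text
-0.012 [[274.2, 290.1], [377.9, 290.1]]
-0.008 [[275.6, 286.3], [376.6, 286.3]]
-0.004 [[276.9, 282.7], [375.3, 282.7]]
-0.002 [[277.5, 280.9], [374.7, 280.9]]
0 [[278.2, 279.2], [374.1, 279.2]]
0.003 [[279.1, 276.8], [373.2, 276.7]]
```

The in-hand pose matches nominal within about 1 px (0.4 mm): centred and not pitched. Now carry it to a standoff off the face.

```bash
cat > g.py <<'E'
from m import *
Rf=fR(-.267,np.radians(19.9));pf=np.array([.4813,.2704,.1235]);n=Rf[:,2]
RT=np.c_[-Rf[:,1],-Rf[:,0],-n]
E
python3 - <<'E'
from g import *
robot.line_to((0.56,-0.2,0.28),feed=0.2)
for s in(1,-1):
    R=np.c_[s*Rf[:,1],s*Rf[:,0],-n]
    for h in(.1,.0):
        q=kin.solve_ik(pf+n*h,R);print(s,h,None if q is None else q.round())
q=robot.current_joint_pos();print(q.round(),robot.current_t())
robot.goto(pf+n*.10,RT);robot.pause(.2)
print(robot.current_t(),robot.current_joint_pos().round(),robot.current_eef_pos(),robot.current_finger_gap(),robot.current_contact_force())
snap("h0")
d=viewer.get_image("scene");np.save("pics/s1.npy",d,allow_pickle=True)
cv2.imwrite("pics/s1.png",cv2.resize(d["color"][60:230,290:450,::-1],None,fx=3.5,fy=3.5))
E
```

```text
1 0.1 [-68.  34.  31. 121.  -1.  18. -57.]
1 0.0 [-60.  45.  26. 122. -11.   5. -47.]
-1 0.1 [-25.  34. -36. 119.  62.  44.  59.]
-1 0.0 [-45.  42.   2. 121.  69.  17.  54.]
[ 9. 34. 11. 92. -8. 54. -7.] 10.8667
12.8833 [-25.  34. -36. 119.  62.  44.  59.] [0.44904692 0.27862214 0.21750277] 0.039608093475726094 [ 0.65349947 -0.5131573  -1.25288254]
```

View pics/s1.png

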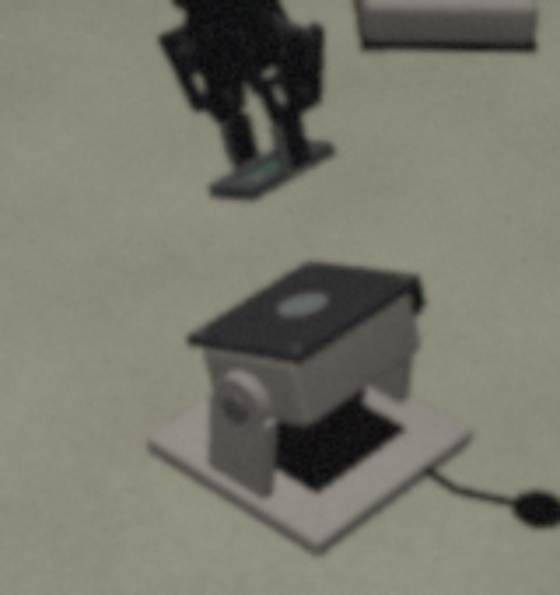

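View pics/h0.png

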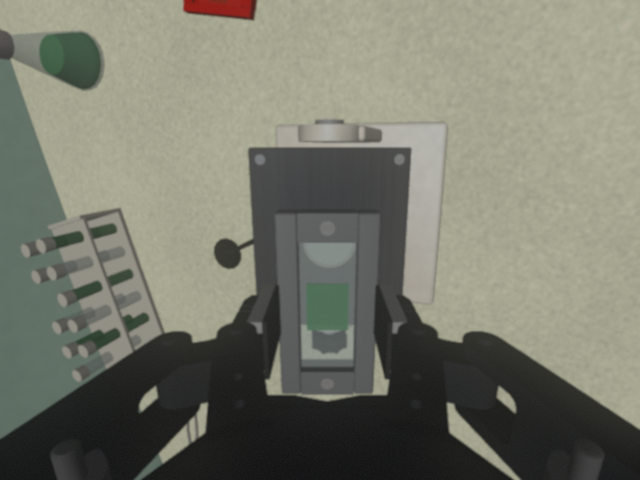

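The slide is held parallel to the plate and centred on it; the plate's −y corners are at (249,149) and (411,149). I check those against the estimate.

```bash
python3 - <<'E'
from g import *
d=load("h0")
P=[pf+Rf@np.array([x,-.066,0]) for x in(.055,-.055)]
print(proj(d,P,d["T"]).round(1))
a=cv2.resize(d["color"][135:280,235:425,::-1],None,fx=4,fy=4);cv2.imwrite("pics/h0c.png",a)
E
```

```text
[[247.2 147.3]
 [410.8 147. ]]
```

View pics/h0c.png

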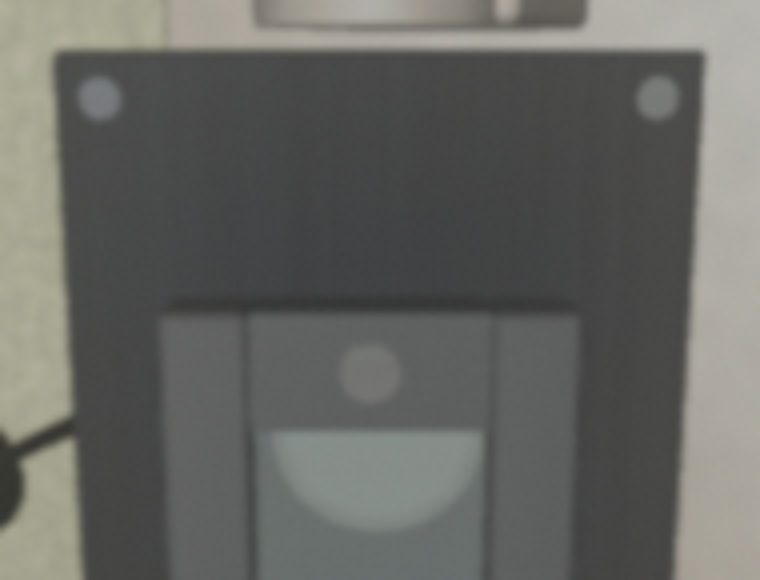

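Agreement is within about 1.5 px. Now a guarded descent along the normal.

```bash
python3 - <<'E'
from g import *
robot.line_to(pf+n*.014,feed=0.08);robot.pause(.3)
f0=np.mean([robot.current_contact_force() for _ in range(3)],0);print("tare",f0,(f0@n))
np.save("tare.npy",f0)
h=.014
while h>-.006:
    h-=.0012 if h>.0075 else .0008
    robot.line_to(pf+n*h,feed=0.03);robot.pause(.05)
    f=robot.current_contact_force()-f0;m=robot.current_torque()
    print(f"{h:.4f}",(f@Rf).round(1),robot.current_t().__round__(2))
    if f@n>4: break
print(robot.current_finger_gap(),Rf.T@(robot.current_eef_pos()-pf))
E
```

```text
tare [ 0.25750031  0.05670799 -0.0034971 ] -0.08273778899852083
0.0128 [-0.8 -0.4  0.5] 14.81
0.0116 [-0.4  0.1 -0.4] 15.11
0.0104 [-0.5 -0.5 -0.6] 15.41
0.0092 [-0.6 -0.3 -0.5] 15.71
0.0080 [ 0.1 -0.4 -0.1] 16.01
0.0068 [-0.2 -0.4 -0.5] 16.31
0.0060 [-0.6  0.9 -0.1] 16.61
0.0052 [ 0.3 -0.9 -1. ] 16.91
0.0044 [-0.7  0.  -1.6] 17.21
0.0036 [-0.2 -0.2 -0.2] 17.51
0.0028 [ 0.7 -0.1  0.4] 17.81
0.0020 [-0.1 -1.9  8.5] 18.11
0.03974800387521071 [1.72816110e-05 1.27286753e-04 2.77442637e-03]
```

```bash
python3 - <<'E'
from g import *
f0=np.load("tare.npy");robot.pause(.4)
F=[]
for _ in range(4): F.append((robot.current_contact_force()-f0)@Rf);robot.pause(.05)
print(np.round(F,1),Rf.T@robot.current_torque(),robot.current_t(),Rf.T@(robot.current_eef_pos()-pf),(Rf.T@robot.current_ee_rot()).round(4).tolist(),robot.current_finger_gap())
d=snap("p0");cv2.imwrite("pics/p0c.png",cv2.resize(d["color"][80:400,230:430,::-1],None,fx=1.8,fy=1.8))
s=viewer.get_image("scene");np.save("pics/s2.npy",s,allow_pickle=True);cv2.imwrite("pics/s2.png",cv2.resize(s["color"][115:220,325:430,::-1],None,fx=5.5,fy=5.5))
P=[Rf@np.array([x,-.066,0])+pf for x in(.055,-.055)];print(proj(d,P,d["T"]).round(1))
E
```

```text
[[-1.  -1.8  7.2]
 [-1.5 -1.5  8.2]
 [-0.6 -1.2  7.9]
 [ 0.7 -1.   7.5]] [-0.32010676  0.46316578 -0.02721256] 18.7083 [-1.26099737e-05  1.01293861e-04  2.74171784e-03] [[0.0002, -1.0, 0.0007], [-1.0, -0.0002, 0.0005], [-0.0005, -0.0007, -1.0]] 0.039725841739343945
[[193.1 146.3]
 [464.6 146.3]]
```

View pics/p0c.png

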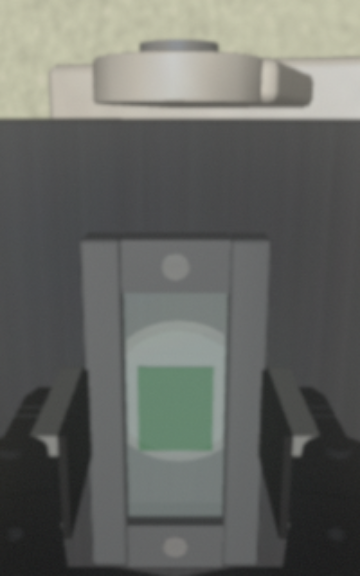

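View pics/s2.png

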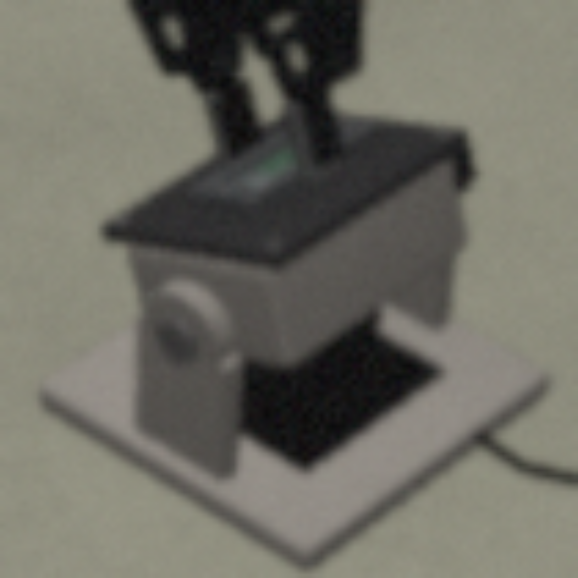

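```bash
python3 - <<'E'
from g import *
d=load("p0");T=d["T"]
def onplane(px,h):
    o,v=ray(d,px,T);o=Rf.T@(o-pf);v=Rf.T@v[0];return o+v*((h-o[2])/v[2])
print("window seen",onplane((327.8,296.7),0)*1e3)
q=[onplane(p,.010)*1e3 for p in((275.6,213.9),(379.4,213.9),(267,394),(386.7,394))];print("frame top corners",np.round(q,1))
f0=np.load("tare.npy");F=[];M=[]
for _ in range(12):
    F.append(Rf.T@(robot.current_contact_force()-f0));M.append(Rf.T@robot.current_torque());robot.pause(.04)
print(np.mean(F,0),np.std(F,0),np.mean(M,0),np.std(M,0),robot.current_t(),robot.current_dq().round(3))
E
```

```text
window seen [ 0.37001379 -0.14717926  0.        ]
frame top corners [[ 21.  -40.   10. ]
 [-19.9 -40.   10. ]
 [ 28.4  44.2  10. ]
 [-26.8  44.1  10. ]]
[-0.26367061 -1.67580749  7.83860217] [0.25985325 0.45656146 0.45049697] [-0.34471806  0.44915323 -0.01620118] [0.02355198 0.02476194 0.02754778] 19.3083 [-0.033  0.012 -0.017  0.045  0.055  0.016 -0.041]
```

The window shows at (0.4,−0.1) mm, so the slide is centred. The steady moment looks odd, though, so I back off 3 mm, tare the moment and re-press to check that contact is even.

```bash
python3 - <<'E'
from g import *
def rd(k=10):
    F=[];M=[]
    for _ in range(k):
        F.append(Rf.T@robot.current_contact_force());M.append(Rf.T@robot.current_torque());robot.pause(.03)
    return np.mean(F,0),np.mean(M,0)
robot.line_to(pf+n*.006,feed=.02);robot.pause(.3);a=rd();print(a)
for h in(.0032,.0024,.0018):
    robot.line_to(pf+n*h,feed=.02);robot.pause(.2);b=rd(6);print(h,(b[0]-a[0]).round(2),(b[1]-a[1]).round(3))
print(robot.current_t())
E
```

```text
(array([ 0.02509934, -0.27958098, -0.63322878]), array([ 0.0078927 ,  0.42390258, -0.00722087]))
0.0032 [-0.23  0.03  0.31] [-0.012 -0.016  0.003]
0.0024 [ 0.09 -0.72  7.01] [-0.245 -0.009 -0.024]
0.0018 [-0.34 -1.78 12.33] [-0.509 -0.006  0.005]
22.2833
```

The moment about y is balanced (M_y≈0), but M_x shows that the −y end bears more. I tilt the hand slightly about face x to even the contact.

```bash
cat >> g.py <<'E'
A=(np.array([0.025,-.28,-.63]),np.array([.0079,.4239,-.0072]))
def rd(k=6):
    F=[];M=[]
    for _ in range(k):
        F.append(Rf.T@robot.current_contact_force());M.append(Rf.T@robot.current_torque());robot.pause(.03)
    return np.mean(F,0)-A[0],np.mean(M,0)-A[1]
def rotx(deg): return Rf@cv2.Rodrigues(np.array([np.radians(deg),0,0]))[0]@Rf.T@RT
E
python3 - <<'E'
from g import *
robot.line_to(pf+n*.0022,feed=.02);robot.pause(.2);print(rd())
for a in(-.4,-.8,-1.2):
    robot.line_to(pf+n*.0022,feed=.02,frame=rotx(a));robot.pause(.2);b=rd();print(a,b[0].round(2),b[1].round(3),robot.current_t())
    if b[0][2]>20 or b[1][0]>-.03:break
E
```

```text
(array([-0.36543122, -0.64500678,  9.16995008]), array([-0.36933048, -0.02091187,  0.00733931]))
-0.4 [-0.33 -1.37  9.19] [-0.322 -0.018 -0.01 ] 23.5833
-0.8 [-0.07 -1.67  9.03] [-0.326 -0.018 -0.012] 24.2333
-1.2 [ 0.06 -1.56  9.42] [-0.304 -0.011 -0.006] 24.8833
```

Rotation barely changes Fz, so the slide beds itself flat, and the residual moment is mostly the lateral force times the lever. I return to the level orientation, which is the nominally parallel one, and take a final look.

```bash
python3 - <<'E'
from g import *
robot.line_to(pf+n*.0022,feed=.02,frame=rotx(-.3));robot.pause(.4);b=rd();print(b[0].round(2),b[1].round(3),robot.current_t(),robot.current_finger_gap(),(Rf.T@(robot.current_eef_pos()-pf)).round(4))
d=snap("p1");P=[Rf@np.array([x,-.066,0])+pf for x in(.055,-.055)];print(proj(d,P,d["T"]).round(1))
# expected slide near-end (-y) edge: top and bottom corners
C=[Rf@np.array([x,-.042,z])+pf for z in(0,.01) for x in(.021,-.021)]+[Rf@np.array([x,.042,.01])+pf for x in(.021,-.021)];print(proj(d,C,d["T"]).round(1).tolist())
cv2.imwrite("pics/p1c.png",cv2.resize(d["color"][195:405,255:400,::-1],None,fx=2.8,fy=2.8,interpolation=2))
E
```

```text
[ 0.12 -0.94  8.49] [-0.226 -0.01  -0.011] 25.7333 0.03984202362051075 [-0.      0.0005  0.0028]
[[193.3 145.5]
 [464.3 145.5]]
[[278.8, 203.9], [378.6, 203.9], [275.4, 207.9], [382.3, 207.9], [282.8, 389.7], [374.4, 389.7]]
```

View pics/p1c.png

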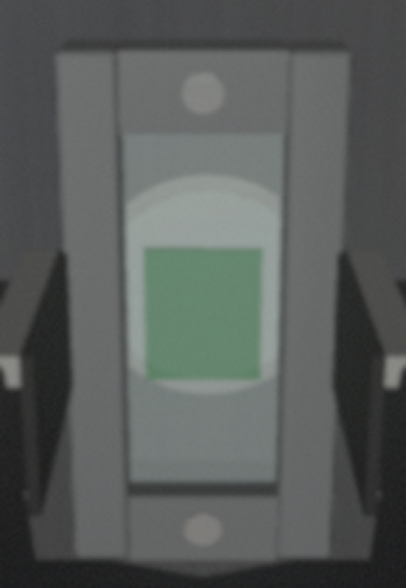

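The corner widths hint that the −y end may sit lower than nominal relative to the hand. I measure the side-edge convergence by sub-pixel line fits, against the flat-on-tray picture as reference.

```bash
cat > conv.py <<'E'
from h import *
def edges(n):
    d=load(n);g=cv2.GaussianBlur(cv2.cvtColor(d["color"],cv2.COLOR_RGB2GRAY),(3,3),0).astype(float)
    # left groove/right groove lines: dark lines at ~x=294 / 358 ; ridges
    out=[]
    for x0,x1 in(((298,302)),((358,354))):
        pts=[]
        for r in list(range(222,384)):
            xc=x0+(x1-x0)*(r-213)/180
            lo=int(round(xc))-6
            seg=g[r,lo:lo+13];i=int(np.argmin(seg[1:-1]))+1
            a,b,c=seg[i-1:i+2];den=a-2*b+c
            pts.append((r,lo+i+(0.5*(a-c)/den if den>0 else 0)))
        pts=np.array(pts);p=np.polyfit(pts[:,0],pts[:,1],1)
        for _ in range(6):
            k=abs(np.polyval(p,pts[:,0])-pts[:,1])<1.0;p=np.polyfit(pts[k,0],pts[k,1],1)
        out.append((p,k.sum()))
    w=[np.polyval(out[1][0],r)-np.polyval(out[0][0],r) for r in(214,304,394)]
    return np.round(w,2),w[0]/w[2],[o[1] for o in out],[np.round(np.polyval(o[0],[214,394]),1).tolist() for o in out]
for n in("g1","g2","h0","p0","p1"):print(n,*edges(n))
# rows of screws at the frame ends
for n in("g1","g2","h0","p0","p1"):
    d=load(n);g=cv2.cvtColor(d["color"],cv2.COLOR_RGB2GRAY);o=[]
    for y0 in(228,384):
        c=g[y0-9:y0+10,316:340].astype(float);w=np.clip(c-np.percentile(c,70),0,None);yy,xx=np.mgrid[0:19,0:24];o.append(((w*yy).sum()/w.sum()+y0-9).round(1))
    print(n,o)
E
python3 conv.py; python3 -c "
import cv2,numpy as np
cv2.imwrite('pics/cmp.png',np.hstack([cv2.resize(cv2.imread(f'pics/{n}.png')[200:405,262:396],None,fx=2.9,fy=2.9) for n in('g2','p1')]))"
```

```text
g1 [62.62 57.92 53.22] 1.1767264851799728 [np.int64(156), np.int64(156)] [[295.3, 299.9], [357.9, 353.1]]
g2 [62.59 57.92 53.25] 1.175402126337733 [np.int64(156), np.int64(156)] [[295.4, 299.9], [358.0, 353.2]]
h0 [62.18 58.04 53.89] 1.1538760588440438 [np.int64(157), np.int64(155)] [[295.9, 300.1], [358.1, 354.0]]
p0 [62.63 58.1  53.58] 1.1688300864170855 [np.int64(157), np.int64(155)] [[295.7, 300.2], [358.4, 353.8]]
p1 [62.51 58.1  53.69] 1.1643412396249622 [np.int64(156), np.int64(156)] [[295.8, 300.2], [358.3, 353.9]]
g1 [np.float64(228.5), np.float64(383.7)]
g2 [np.float64(228.8), np.float64(383.6)]
h0 [np.float64(227.8), np.float64(383.6)]
p0 [np.float64(227.8), np.float64(383.6)]
p1 [np.float64(227.7), np.float64(383.8)]
```

View pics/cmp.png

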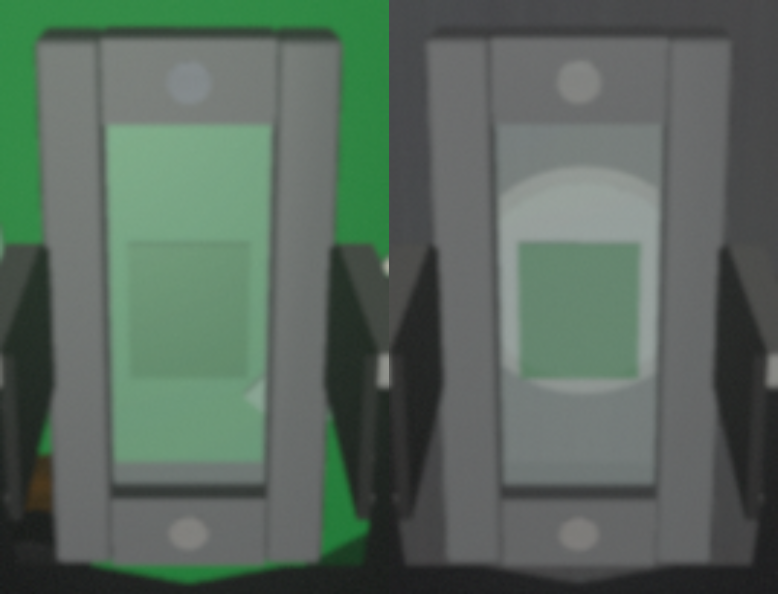

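The slide drooped about 0.03 rad in transit and pressing bedded it back. The residual is about 0.013 rad (limit 0.05), or roughly 0.5 mm at the centre. Force is 8.5 N and the slide is centred within about 2 mm. One last reading, then I hand in.

```bash
python3 - <<'E'
from g import *
from station import order
robot.pause(.2);b=rd();print(b[0].round(2),robot.current_finger_gap(),robot.current_dq().round(2),robot.current_t())
if 4<b[0][2]<15: order.sign_off();print("signed")
E
```

```text
[-0.14 -1.17  8.48] 0.03978940567695089 [ 0.03 -0.03 -0.05  0.04 -0.    0.1  -0.09] 26.1833
the job is handed in; nothing more can be done
signed
```

I gripped the grey framed slide across its width, lifted it out of the tray and pressed it onto the microscope face. I handed the job in at 26.2 s, still gripping and pressing.

**Last checks:**
- **Press:** steady at about 8.5 N (allowed 1.5 to 30 N), with a finger opening of 39.8 mm on the 42 mm frame and the arm at rest.
- **Centring:** the window showed within 0.5 mm of where I had measured it. The frame itself is about 2 mm off along the tilt axis at most (limit 10 mm).
- **Long sides:** the tool is aligned with the tilt axis as I measured it (yaw −0.267 rad; separate measurements spread less than 0.01 rad, limit 0.15).
- **Head:** when I first pressed, the plate's edge was within 0.5 px of its predicted place. I did not measure it again after the later presses, the strongest about 12 N.
- **Other things in the tray:** the fingers had clear space on the way in and nothing looked moved in the lift picture, but I did not measure their positions afterwards.

**Checks that disagreed:**
- **Flushness:** the slide had drooped about 0.03 rad in the grip during the carry. Pressing bedded it back, leaving about 0.013 rad (limit 0.05), or roughly 0.5 mm of gap at the centre.
- **Uneven contact:** a small moment remained, showing the −y end bears slightly more. Tilting the hand up to 1.2° did not remove it, so I handed in with 0.3° of that tilt left on.

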